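# Run the crumb pick through the gutter of the slicing board

## Task

Take the crumb pick from its wooden block and run its tip slowly and lightly along the L-shaped crumb gutter of the slicing board, down in the gutter all the way: from the right-hand end of the near leg, along to the left-hand corner, then away from you under the steel guard to the far end. The guard hangs over the second leg from the left, so lean the handle over to the right to get beneath it. Then put the pick back standing in its block, collar down on the wood, and leave the other things where they are.

Things in the scene. Friction and masses are not known exactly. Their poses are not given: they have to be found in the camera images.
- crumb_pick: Crumb pick, 153 mm, 80 g, loose. Origin at the lowest point of its round tip; z runs up to the handle. Steel stem 6 mm thick, z 0 to 85; round collar 28 mm wide, z 85 to 91; square beech handle 16 x 16 mm (faces along x, y), z 91 to 151; grip it just above the collar. Starts upright in the block, hanging by the collar, tip 7 mm above the counter, up to 4 mm off the hole's axis.
- pick_block: Holder of the pick: square brown wooden block 70 x 70 x 92 mm, fixed to the counter. Origin at the centre of its underside, z up. One vertical through hole of 14 mm diameter at its centre with a 3 mm chamfer at the top. It stands on the counter to the left of the board, beside the jam jar.
- slicing_board: Pale slicing board, fixed; 220 (x) x 195 (y) mm, top 26 mm above the counter. Origin on the counter: board spans x -110..110, y -100..95 mm; x away from the robot, y left, yaw within 0.25 rad. L gutter 18 mm wide, 8 deep, floor at z 18, ends closed: leg 1 centred on x = -85 from y = -63 to the corner, leg 2 centred on y = 60 from the corner to x = 83. A steel guard overhangs leg 2.
- gutter_start (a point): Point on the gutter floor on the centreline of leg 1, where the run starts, 13 mm inside the right-hand end wall; board coordinates (-85, -50, 18) mm.
- gutter_corner (a point): Point on the gutter floor where the two centrelines meet; board coordinates (-85, 60, 18) mm.
- gutter_end (a point): Point on the gutter floor on the centreline of leg 2, where the run ends, 8 mm inside the far end wall; board coordinates (75, 60, 18) mm.
- guard_edge (a point): Mid ledge edge, board (0, 42, 79.5) mm. The guard, fixed to the board, runs its full length: upright face at y = 74, ledge from there to y = 42, underside z 76, top 83. An upright stem cannot reach leg 2: lean the handle to board -y by at least 22 degrees; 30 to 40 clears collar and fingers. So leaned, keep the tip about 2 mm left of the centreline, as the stem meets the right rim.
- jam_jar: Bystander: preserve jar 57 x 57 x 77 mm, standing beside the pick's block, on either side of it. Origin at the centre of its underside.
- price_card: Bystander: small slate price card in a wooden foot, 22 x 68 x 52 mm, left of the board. Origin at the centre of its underside.
- pen: Bystander: marker pen 135 mm long, 17 mm thick, lying to the right of the board. Origin at the centre of its underside.
- cup: Bystander: espresso cup 64 x 89 x 48 mm, standing to the right of the board. Origin at the centre of its underside.

How it is judged:
By the outcome, as a careful person would: the job done as asked, in the order asked, and still so for the second after the job is handed in, with the robot touching nothing.
It also fails if it takes over 70 s, if anything falls off the work surface, if the arm or the gripper's body presses on something with over 40 N, if the wrist force passes 120 N, or if a joint passes its speed limit or range.

## Robot

A 6-joint arm with a two-finger parallel gripper is mounted at the origin on a cart in front of the work surface, level with it; the furniture and walls round the work are solid. World frame = base frame: x ahead of the robot, y to its left, z up, the work surface at z = 0. Lengths are in m, angles in degrees, forces in N, time in s.
With the tool pointing down it reaches from about 0.375 to 0.9 m from the base axis. Payload 3.1 kg.
Tool frame: the origin (TCP) lies on the centre line of the jaws, within the pads' length; the fingertips stand 8 mm ahead of it and the grasp point (between the pads) lies 11 mm behind it (bot.tip_extent is the distance from the TCP to the fingertips, in m); z points along the fingers, y is the line along which they close (so a half turn about z gives the same grasp; the last joint's range is limited). The gripper opens to 87 mm and grips with 3 to 60 N. Pads are 19 mm wide; open, the fingers measure 117 mm over their backs; the gripper's body (75 mm by 190 mm) begins 51 mm behind the grasp point.
Start: joints at [55.147, 30.224, 82.088, -0, 67.689, -10.227], TCP at [0.26, 0.568, 0.231] pointing down, gripper open.
Joint ranges: [-176.69, 176.69], [-43.24, 126.21], [12.49, 139.97], [-82, 262], [0, 151.66], [-163.58, 163.58]. Speed limits (degrees/s): [159.86, 159.86, 180, 180, 180, 180].

## Interface

Orientations are given as a 3x3 rotation matrix whose columns are the frame's x, y, z axes.
In Python, from rig import bot, vision, workorder gives the robot as it stands.
- The arm moves only by the shell command python3 -m handwheel 'ROWS'. ROWS is JSON, a list of rows, each an object with "delta_rot": the turn, a rotation vector about the tool's x, y, z in rad, a list of three; "xyz": the shift along the tool's x, y, z in mm, a list of three; "hand": the closure, from -1 (fully open) to 1 (shut). A call has exactly 5 rows; each row is the pose to reach, as a shift and turn from the pose commanded when the call began, along the tool's axes at that moment; what a row does not reach only later rows make up. A row lasts 1/8 s, in which the tool goes at most 62.5 mm and 10.7 degrees, less where a joint would pass 70% of its speed; a pose out of reach is approached as far as the arm can. A call with a gripper value outside its range is refused whole. The fingers move at their own pace and stop on an object; the grip force is fixed at half the most. Time passes only in rows, so rows that repeat a pose let the fingers close, or fill a call up. It gives the time, the measured TCP pose, the force, the opening and the grip force at its end, in the units of the state.
- bot.read_state(): the state, without advancing time (a new reading comes with each control period).
- vision.capture(name): name is "scene" or "top"; returns the picture (420x560x3 uint8, red, green, blue); there is no depth.
- vision.camera_model(name): a dict with "camera_matrix" (3x3 intrinsics, pixels), "camera_from_world" (4x4, takes a point from world to camera coordinates). Camera axes: x right, y up, looking along -z (the intrinsics and any distortion apply to the point x, -y, -z); pixel columns grow to the right and rows downward; lengths in m; the calibration is good to about 2 mm. A picture is of the moment at which its call begins. camera_model takes no time and is no camera call.
- workorder.hand_in(): hands the job in; it is judged then, once.
The state is a dict: "time_s": time; "joint_positions": joint angles; "qvel": joint speeds; "tau": joint torques, N m; "position": TCP position; "tcp_rot": TCP orientation; "force": force on the tool from outside, world axes, zero at the start; "moment": the same for the moment, N m; "opening": opening from 0.0 (shut) to 1.0 (fully open); "grasp_force": force on a finger pad.
Only numpy, scipy, OpenCV 4.12 (cv2) and the standard library are available. Lean on these libraries where they do the work, as an engineer would, in place of code of your own. Each camera call takes 0.05 s, during which the arm holds its last target. There are 200 camera calls.

## Working session

There is one attempt and no reset: what is moved stays moved. The work goes in short steps, Python scripts to look and compute and a shell command to move; the robot and the scene stay as the last step left them, time stands still between calls to the robot, and variables do not carry over. Pictures are saved under pics/ and viewed, at most 11 in all, crops included, and the job is handed in when it is done.

```bash
ls; mkdir -p pics
python3 - <<'E'
from rig import bot, vision
import cv2,numpy as np
for n in("scene","top"):
    im=vision.capture(n); cv2.imwrite(f"pics/{n}0.png",cv2.resize(im[:,:,::-1],(784,588),interpolation=cv2.INTER_CUBIC)); cv2.imwrite(f"pics/{n}_raw.png",im[:,:,::-1])
    m=vision.camera_model(n); print(n,{k:np.round(v,4).tolist() if not isinstance(v,str) else v for k,v in m.items()})
print(bot.read_state())
E
```

```text
pics
scene {'camera_matrix': [[417.1923, 0.0, 277.3273], [0.0, 417.1923, 216.6995], [0.0, 0.0, 1.0]], 'camera_from_world': [[0.4991, -0.8665, -0.0125, -0.2403], [0.5924, 0.3307, 0.7347, -0.3777], [-0.6324, -0.3741, 0.6783, -0.9172], [0.0, 0.0, 0.0, 1.0]]}
top {'camera_matrix': [[389.6334, 0.0, 283.2113], [0.0, 389.6334, 211.3994], [0.0, 0.0, 1.0]], 'camera_from_world': [[-0.0101, -0.9999, -0.0024, -0.0017], [0.9869, -0.0103, 0.1607, -0.5376], [-0.1607, -0.0007, 0.987, -1.3142], [0.0, 0.0, 0.0, 1.0]]}
{'time_s': 0.1, 'joint_positions': array([ 5.51430076e+01,  3.02720197e+01,  8.21485818e+01, -4.49880816e-04,
        6.76904655e+01, -1.02265589e+01]), 'qvel': array([ 0.05426643, -0.04572796, -0.20867825, -0.09332973,  0.08012626,
       -0.02494371]), 'tau': array([-3.69093068e-04, -4.40988564e+01, -1.77149642e+01,  6.34453073e-02,
        5.34398295e-02, -5.87986347e-05]), 'position': array([0.26007141, 0.56761233, 0.22968942]), 'tcp_rot': array([[-9.09015927e-01,  4.16759920e-01, -1.10194068e-03],
       [ 4.16761240e-01,  9.09014590e-01, -1.59483445e-03],
       [ 3.37017081e-04, -1.90897608e-03, -9.99998121e-01]]), 'force': array([ 0.63666717,  0.00998886, -0.08168895]), 'moment': array([-0.05701085,  0.02478588,  0.02550363]), 'grasp_force': 0.0, 'opening': 0.9969754298089786}
```

View pics/scene0.png

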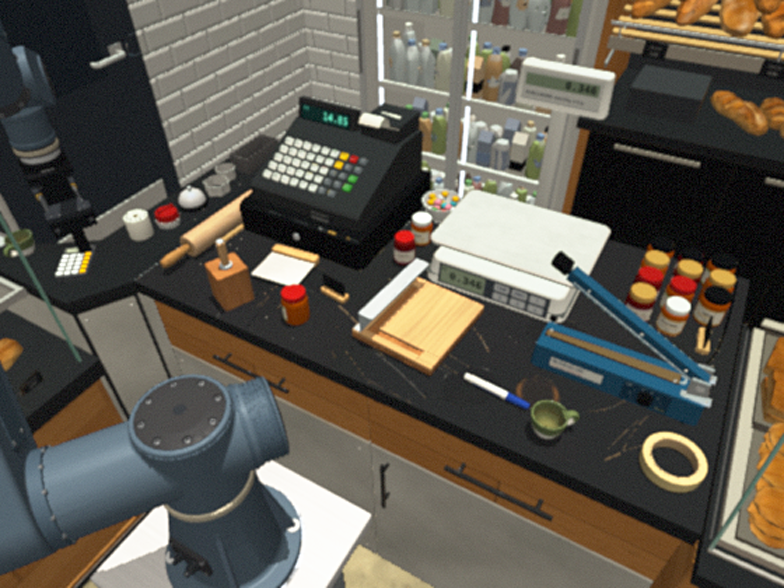

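View pics/top0.png

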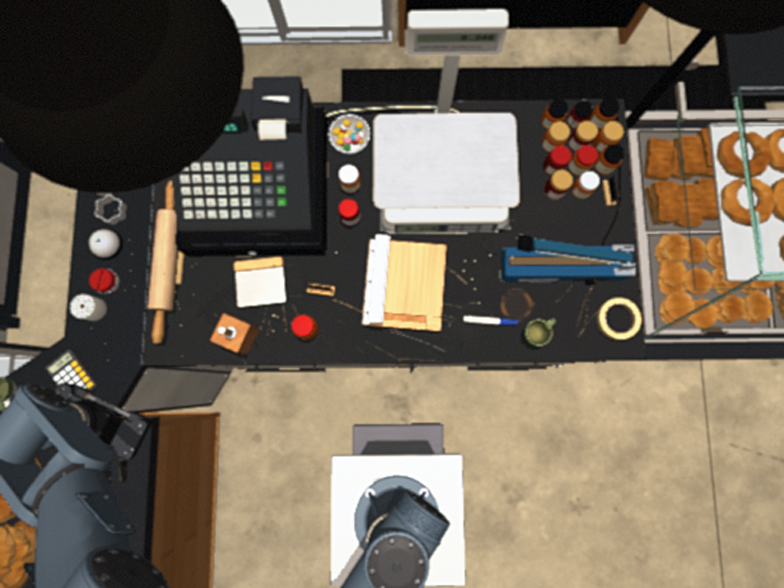

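The scene view shows the block near (228,280) with the handle rising to (222,243), the jar at (295,305) and the board around (420,325). In the top view the block is at (233,333) and the board at about (365–447, 237–330). Next I'll enlarge these areas.

Run:
```python
import cv2,numpy as np
a=cv2.imread("pics/scene_raw.png");b=cv2.imread("pics/top_raw.png")
def crop(im,x,y,w,h,s,step):
    c=cv2.resize(im[y:y+h,x:x+w],None,fx=s,fy=s,interpolation=cv2.INTER_CUBIC)
    for u in range((x//step+1)*step,x+w,step):
        cv2.line(c,(int((u+.5-x)*s),0),(int((u+.5-x)*s),6),(0,0,255),1);cv2.putText(c,str(u),(int((u+.5-x)*s)-10,18),0,.38,(0,255,255),1)
    for v in range((y//step+1)*step,y+h,step):
        cv2.line(c,(0,int((v+.5-y)*s)),(6,int((v+.5-y)*s)),(0,0,255),1);cv2.putText(c,str(v),(8,int((v+.5-y)*s)+4),0,.38,(0,255,255),1)
    return c
cv2.imwrite("pics/c1.png",np.hstack([crop(a,245,185,110,85,7,10)]))
p=crop(b,255,163,70,78,7,10); q=crop(b,146,218,40,38,7,10); r=crop(a,140,165,45,60,9,10)
h=np.zeros((548,490+300,3),np.uint8)
h[:p.shape[0],:p.shape[1]]=p[:548]; h[:q.shape[0],500:500+q.shape[1]]=q
cv2.imwrite("pics/c2.png",h); cv2.imwrite("pics/c3.png",r)
```

```text
(no output)
```

View pics/c1.png

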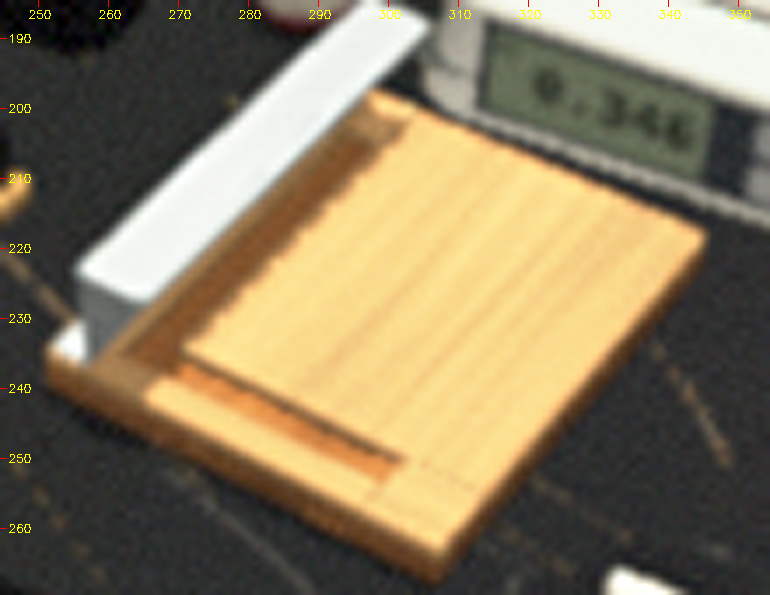

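View pics/c2.png

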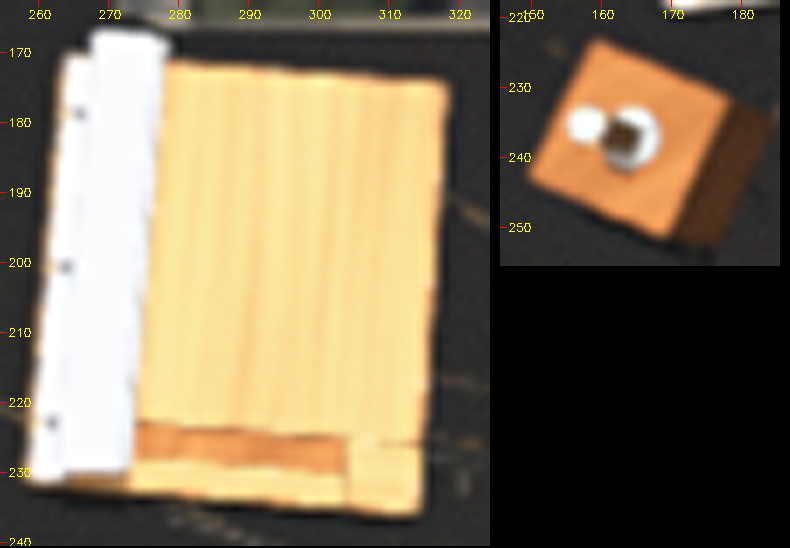

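View pics/c3.png

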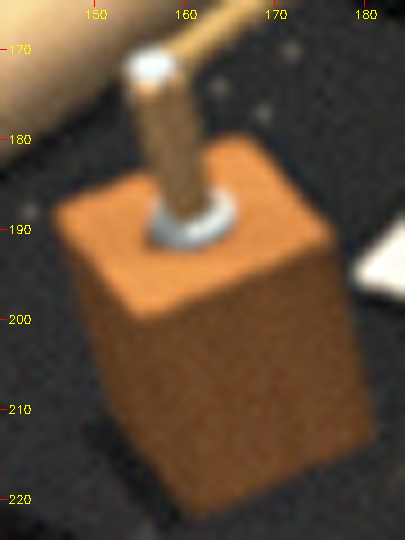

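The crops give the board's top corners and the gutter's right end in both views. They also show the block's top corners, the handle top (scene ≈(156.4,171.7)) and the collar. Now I'll fit the poses.

```bash
cat > h.py <<'E'
import numpy as np, cv2
from rig import bot, vision
from scipy.optimize import least_squares
CM={n:vision.camera_model(n) for n in("scene","top")}
def proj(n,P):
    m=CM[n];T=np.array(m["camera_from_world"]);K=np.array(m["camera_matrix"])
    c=np.atleast_2d(P)@T[:3,:3].T+T[:3,3]; c=c*[1,-1,-1]
    q=c@K.T; return q[:,:2]/q[:,2:]
def place(p,L):  # p=(x,y,yaw)
    c,s=np.cos(p[2]),np.sin(p[2]); L=np.atleast_2d(L)
    return np.c_[p[0]+c*L[:,0]-s*L[:,1],p[1]+s*L[:,0]+c*L[:,1],L[:,2]]
def fit(obs,p0):
    f=lambda p:np.concatenate([(proj(n,place(p,np.array(L)/1e3))-np.array(u)).ravel() for n,L,u in obs])
    r=least_squares(f,p0); return r.x,r.fun.reshape(-1,2)
E
python3 - <<'E'
from h import *
S=lambda pts,x,y,s:[(x+a/s-.5,y+b/s-.5) for a,b in pts]
Ls=[(-110,-100,26),(110,-100,26),(-110,95,26),(-76,-63,26),(-76,51,26)]
us=S([(443,553),(706,235),(48,348),(405,460),(188,345)],245,185,7)
Lt=[(110,-100,26),(-110,-100,26),(-110,95,26),(110,95,26),(-76,-63,26),(-94,-63,26)]
ut=S([(446,82),(418,515),(25,483),(65,53),(347,437),(345,473)],255,163,7)
for obs in([("scene",Ls,us)],[("top",Lt,ut)],[("scene",Ls,us),("top",Lt,ut)]):
    p,r=fit(obs,[.6,0,0]); print("board",np.round(p,4),"yaw",np.degrees(p[2]).round(2)); print(np.round(r,1).tolist())
L=[(-35,35,92),(35,35,92),(35,-35,92),(-35,-35,92)]
us=S([(55,212),(245,135),(335,235),(142,318)],140,165,9); ut=S([(28,178),(97,38),(233,97),(170,238)],146,218,7)
for obs in([("scene",L,us)],[("top",L,ut)],[("scene",L,us),("top",L,ut)]):
    p,r=fit(obs,[.5,.4,-.4]); print("block",np.round(p,4),np.degrees(p[2]).round(1)); print(np.round(r,1).tolist())
# pick: handle top z=158, collar top z=98
a=S([(152,65)],140,165,9);b=S([(86,125)],146,218,7);c=S([(130,138)],146,218,7)
for obs in([("scene",[(0,0,158)],a)],[("top",[(0,0,158)],b)],[("top",[(0,0,98)],c)]):
    f=lambda q:(proj(obs[0][0],[[q[0],q[1],obs[0][1][0][2]/1e3]])-np.array(obs[0][2])).ravel()
    print("pick",least_squares(f,[.5,.4]).x.round(4))
# handle outline in scene, yaw hypotheses
E
```

```text
board [ 0.5717 -0.0231 -0.0924] yaw -5.3
[[-0.2, -0.3], [0.7, 0.1], [0.1, 0.3], [0.6, -0.2], [-1.1, 0.0]]
board [ 0.5723 -0.0241 -0.0893] yaw -5.12
[[-0.2, 0.3], [-0.2, -0.5], [0.3, -0.3], [0.1, 0.3], [0.0, 0.2], [-0.0, 0.1]]
board [ 0.572  -0.0235 -0.091 ] yaw -5.21
[[0.1, -0.3], [0.8, 0.0], [0.2, 0.4], [0.8, -0.2], [-0.9, 0.1], [-0.3, 0.5], [-0.4, -0.4], [0.1, -0.3], [-0.0, 0.4], [-0.2, 0.3], [-0.3, 0.2]]
block [ 0.4469  0.3915 -0.41  ] -23.5
[[0.2, -0.0], [-0.1, 0.1], [-0.1, 0.1], [0.1, -0.1]]
block [ 0.4471  0.3888 -0.4075] -23.4
[[0.8, -0.2], [0.1, 0.5], [-0.4, 0.2], [-0.4, -0.5]]
block [ 0.4467  0.3899 -0.4088] -23.4
[[0.5, 0.2], [0.2, 0.3], [0.2, 0.3], [0.4, 0.1], [0.4, -0.1], [-0.3, 0.7], [-0.8, 0.3], [-0.8, -0.4]]
pick [0.4478 0.3933]
pick [0.4464 0.3895]
pick [0.4462 0.3879]
```

Run:
```python
from h import *
a=cv2.imread("pics/scene_raw.png")
for v in (175,177,179,181,183): print(v,[(int(x)) for x in a[v,150:168].sum(1)])
for yw in range(-45,45,10):
    t=np.radians(yw); P=place((.447,.391,t),[(x,y,z) for z in(.128,) for x,y in((-.008,-.008),(-.008,.008),(.008,.008),(.008,-.008))])
    u=proj("scene",P); print(yw,(np.ptp(u[:,0])).round(2),u[:,0].round(1),u[:,1].mean().round(1))
s=cv2.resize(a[165:195,146:172],None,fx=20,fy=20,interpolation=cv2.INTER_CUBIC)
cv2.imwrite("pics/c4.png",s)
```

```text
175 [168, 100, 88, 167, 309, 376, 434, 367, 284, 287, 251, 183, 148, 171, 203, 165, 133, 132]
177 [83, 89, 94, 137, 171, 223, 285, 286, 276, 284, 265, 213, 142, 121, 140, 135, 130, 146]
179 [122, 112, 131, 138, 150, 190, 271, 310, 284, 266, 278, 259, 181, 124, 148, 153, 161, 157]
181 [140, 133, 129, 141, 139, 166, 255, 274, 296, 274, 267, 249, 263, 323, 407, 426, 428, 395]
183 [133, 121, 121, 129, 127, 169, 213, 254, 285, 290, 279, 267, 317, 410, 465, 477, 464, 480]
-45 5.7 [156.3 156.  161.4 161.7] 180.1
-35 6.5 [156.9 155.6 160.9 162.1] 180.1
-25 7.09 [157.5 155.3 160.3 162.4] 180.1
-15 7.48 [158.1 155.1 159.6 162.6] 180.1
-5 7.64 [158.8 155.1 159.  162.7] 180.1
5 7.56 [159.4 155.1 158.3 162.6] 180.1
15 7.26 [160.1 155.2 157.7 162.5] 180.1
25 6.73 [160.7 155.5 157.1 162.2] 180.1
35 6.0 [161.3 155.9 156.5 161.9] 180.1
```

View pics/c4.png

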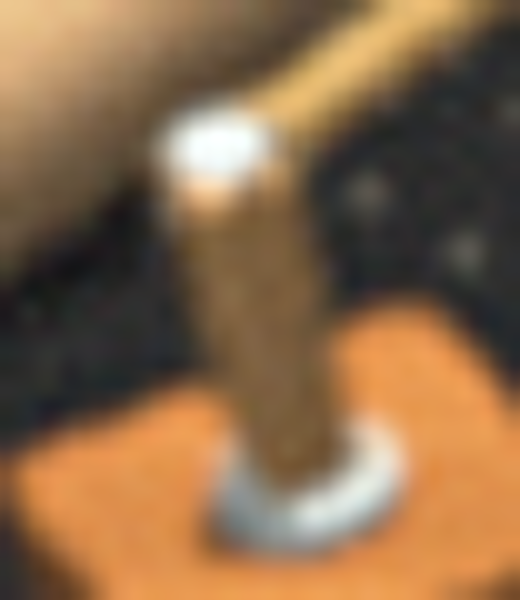

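The handle is about 6.5 px wide with its lowest vertex left of centre. That puts its yaw near -25°, in line with the block, so the tool's present closing direction (65°) already fits.

```bash
cat >> h.py <<'E'
from scipy.spatial.transform import Rotation as Ro
def goal(pos,R=None,cur=None):
    s=bot.read_state(); p=s["position"]; R0=s["tcp_rot"]
    if cur is not None: p,R0=cur
    R=R0 if R is None else R
    d=R0.T@(np.array(pos)-p)*1e3; w=Ro.from_matrix(R0.T@R).as_rotvec()
    print("shift mm",d.round(1).tolist(),"rot",w.round(4).tolist())
def yawdown(a):  # tool down, y axis at angle a deg
    a=np.radians(a); y=np.array([np.cos(a),np.sin(a),0]); z=np.array([0,0,-1.]); return np.c_[np.cross(y,z),y,z]
E
python3 - <<'E'
from h import *
goal([.4468,.391,.200],cur=([.26,.568,.231],yawdown(65.374)))
E
```

```text
shift mm [-243.6, -83.1, 31.0] rot [0.0, 0.0, 0.0]
```

```bash
python3 -m handwheel '[{"xyz":[-50,-17,6],"delta_rot":[0,0,0],"hand":-1},{"xyz":[-100,-34,12],"delta_rot":[0,0,0],"hand":-1},{"xyz":[-150,-51,19],"delta_rot":[0,0,0],"hand":-1},{"xyz":[-200,-68,25],"delta_rot":[0,0,0],"hand":-1},{"xyz":[-243.6,-83.1,31],"delta_rot":[0,0,0],"hand":-1}]'
python3 -m handwheel '[{"xyz":[0,0,0],"delta_rot":[0,0,0],"hand":-1},{"xyz":[0,0,15],"delta_rot":[0,0,0],"hand":-1},{"xyz":[0,0,30],"delta_rot":[0,0,0],"hand":-1},{"xyz":[0,0,30],"delta_rot":[0,0,0],"hand":-1},{"xyz":[0,0,30],"delta_rot":[0,0,0],"hand":-1}]'
python3 - <<'E'
from h import *
a=vision.capture("scene");b=vision.capture("top")
h=np.hstack([cv2.resize(a[130:230,110:210],(396,396),interpolation=2),cv2.resize(b[185:285,110:210],(396,396),interpolation=2)])
cv2.imwrite("pics/g1.png",h[:,:,::-1])
E
```

```text
time_s: 0.72
position: [0.4483, 0.3895, 0.1989]
tcp_rot: [[-0.909, 0.417, -0.001], [0.417, 0.909, -0.0], [0.0, -0.001, -1.0]]
force: [-0.7, -0.8, 0.4]
opening: 0.996
grasp_force: 0.0
time_s: 1.35
position: [0.4466, 0.3917, 0.1693]
tcp_rot: [[-0.91, 0.415, -0.0], [0.415, 0.91, -0.0], [0.0, -0.0, -1.0]]
force: [0.4, 0.8, 0.1]
opening: 0.999
grasp_force: 0.0
```

View pics/g1.png

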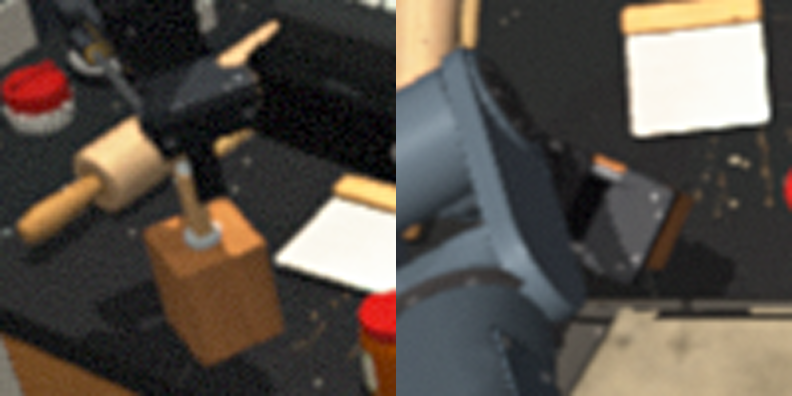

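In the left half the handle top at about (183,172) sits below the open gripper, and the fingers straddle it. I'll descend 61 mm and close.

```bash
python3 -m handwheel '[{"xyz":[0,0,12],"delta_rot":[0,0,0],"hand":-1},{"xyz":[0,0,25],"delta_rot":[0,0,0],"hand":-1},{"xyz":[0,0,40],"delta_rot":[0,0,0],"hand":-1},{"xyz":[0,0,53],"delta_rot":[0,0,0],"hand":-1},{"xyz":[0,0,61],"delta_rot":[0,0,0],"hand":-1}]'
python3 -m handwheel '[{"xyz":[0,0,0],"delta_rot":[0,0,0],"hand":0},{"xyz":[0,0,0],"delta_rot":[0,0,0],"hand":0.4},{"xyz":[0,0,0],"delta_rot":[0,0,0],"hand":0.6},{"xyz":[0,0,0],"delta_rot":[0,0,0],"hand":1},{"xyz":[0,0,0],"delta_rot":[0,0,0],"hand":1}]'
python3 -m handwheel '[{"xyz":[0,0,0],"delta_rot":[0,0,0],"hand":1},{"xyz":[0,0,0],"delta_rot":[0,0,0],"hand":1},{"xyz":[0,0,0],"delta_rot":[0,0,0],"hand":1},{"xyz":[0,0,0],"delta_rot":[0,0,0],"hand":1},{"xyz":[0,0,0],"delta_rot":[0,0,0],"hand":1}]'
```

```text
time_s: 2.08
position: [0.4468, 0.3908, 0.1071]
tcp_rot: [[-0.909, 0.417, -0.002], [0.417, 0.909, -0.001], [0.001, -0.001, -1.0]]
force: [-0.3, -0.4, 0.4]
opening: 1.002
grasp_force: 0.0
time_s: 2.7
position: [0.4473, 0.3912, 0.1088]
tcp_rot: [[-0.909, 0.417, 0.0], [0.417, 0.909, 0.0], [-0.0, 0.0, -1.0]]
force: [-0.6, -0.1, -0.2]
opening: 0.517
grasp_force: 0.0
time_s: 3.32
position: [0.4472, 0.3911, 0.1085]
tcp_rot: [[-0.909, 0.417, -0.0], [0.417, 0.909, -0.0], [0.0, -0.0, -1.0]]
force: [0.2, 0.2, 0.7]
opening: 0.183
grasp_force: 30.0
```

The opening of 0.183 is 16 mm, so the faces are flat in the grip. Next I'll lift and compute the leaned poses.

```bash
cat >> h.py <<'E'
B=(.572,-.0235,-.091); G=.102
def pose(x,y,z,lean=32,yaw=65.374,B=B):
    "TCP pose with the tip at board mm x,y,z, handle leaned to board -y"
    bx=np.array([np.cos(B[2]),np.sin(B[2]),0]); Q=Ro.from_rotvec(bx*np.radians(lean)).as_matrix()
    return place(B,[[x/1e3,y/1e3,z/1e3]])[0]+Q[:,2]*G, Q@yawdown(yaw)
E
python3 -m handwheel '[{"xyz":[0,0,-15],"delta_rot":[0,0,0],"hand":1},{"xyz":[0,0,-35],"delta_rot":[0,0,0],"hand":1},{"xyz":[0,0,-60],"delta_rot":[0,0,0],"hand":1},{"xyz":[0,0,-85],"delta_rot":[0,0,0],"hand":1},{"xyz":[0,0,-100],"delta_rot":[0,0,0],"hand":1}]'
python3 - <<'E'
from h import *
c=([.4468,.391,.209],yawdown(65.374))
p,R=pose(-85,-50,100); print(p); goal(p,R,cur=c)
E
```

```text
time_s: 3.95
position: [0.4477, 0.3915, 0.2108]
tcp_rot: [[-0.909, 0.417, 0.002], [0.417, 0.909, 0.001], [-0.002, 0.002, -1.0]]
force: [-0.4, -0.4, -1.4]
opening: 0.182
grasp_force: 30.0
[ 0.47789605 -0.11939691  0.18650091]
shift mm [-240.9, -451.0, 22.5] rot [-0.5268, 0.1856, -0.0]
```

```bash
python3 -m handwheel '[{"xyz":[-20,-36,0],"delta_rot":[0,0,0],"hand":1},{"xyz":[-44,-81,0],"delta_rot":[0,0,0],"hand":1},{"xyz":[-68,-126,0],"delta_rot":[0,0,0],"hand":1},{"xyz":[-92,-171,0],"delta_rot":[0,0,0],"hand":1},{"xyz":[-116,-216,0],"delta_rot":[0,0,0],"hand":1}]'
python3 -m handwheel '[{"xyz":[-24,-45,4],"delta_rot":[-0.1,0.04,0],"hand":1},{"xyz":[-48,-90,8],"delta_rot":[-0.21,0.075,0],"hand":1},{"xyz":[-76,-140,13],"delta_rot":[-0.32,0.11,0],"hand":1},{"xyz":[-101,-190,18],"delta_rot":[-0.42,0.15,0],"hand":1},{"xyz":[-124.9,-235,22.5],"delta_rot":[-0.5268,0.1856,0],"hand":1}]'
python3 -m handwheel '[{"xyz":[0,0,0],"delta_rot":[0,0,0],"hand":1},{"xyz":[0,0,0],"delta_rot":[0,0,0],"hand":1},{"xyz":[0,0,0],"delta_rot":[0,0,0],"hand":1},{"xyz":[0,0,0],"delta_rot":[0,0,0],"hand":1},{"xyz":[0,0,0],"delta_rot":[0,0,0],"hand":1}]'
python3 - <<'E'
from h import *
p,R=pose(-85,-50,100); s=bot.read_state(); print(s["joint_positions"].round(1)); goal(p,R)
q,_=pose(-85,-50,26); goal(q,R,cur=(p,R))
E
```

```text
time_s: 4.58
position: [0.4626, 0.1449, 0.2089]
tcp_rot: [[-0.909, 0.416, 0.001], [0.416, 0.909, -0.0], [-0.001, 0.0, -1.0]]
force: [0.3, 0.7, -0.8]
opening: 0.185
grasp_force: 30.0
time_s: 5.2
position: [0.4786, -0.1219, 0.1866]
tcp_rot: [[-0.914, 0.403, 0.051], [0.367, 0.765, 0.53], [0.174, 0.503, -0.847]]
force: [1.4, 0.3, -0.9]
opening: 0.178
grasp_force: 30.0
time_s: 5.82
position: [0.4784, -0.1181, 0.1865]
tcp_rot: [[-0.914, 0.402, 0.047], [0.365, 0.767, 0.527], [0.176, 0.5, -0.848]]
force: [-0.6, -0.2, -0.6]
opening: 0.185
grasp_force: 30.0
[ -42.5   30.9   99.2   26.2   72.5 -121.1]
shift mm [-0.1, -1.2, -0.8] rot [-0.0007, -0.0006, 0.0021]
shift mm [-13.0, -37.0, 62.8] rot [0.0, 0.0, 0.0]
```

```bash
python3 -m handwheel '[{"xyz":[-3,-9,15],"delta_rot":[0,0,0],"hand":1},{"xyz":[-6.5,-18.5,31.4],"delta_rot":[0,0,0],"hand":1},{"xyz":[-9.8,-28,47.5],"delta_rot":[0,0,0],"hand":1},{"xyz":[-12.3,-35,59.4],"delta_rot":[0,0,0],"hand":1},{"xyz":[-12.3,-35,59.4],"delta_rot":[0,0,0],"hand":1}]'
python3 - <<'E'
from h import *
a=vision.capture("scene")
u=proj("scene",place(B,np.array([[-85,-50,30],[-85,-50,18]])/1e3)); print(u)
h=cv2.resize(a[180:270,250:360],(770,630),interpolation=2)[:600]
cv2.imwrite("pics/g2.png",h[:,:,::-1]); print((u-[250,180]+.5)*7)
p,R=pose(-85,-50,30); goal(p,R)
E
```

```text
time_s: 6.45
position: [0.4776, -0.1187, 0.1148]
tcp_rot: [[-0.913, 0.405, 0.046], [0.366, 0.765, 0.529], [0.179, 0.5, -0.847]]
force: [-0.5, 0.2, -0.8]
opening: 0.187
grasp_force: 30.0
[[297.56372431 249.04634047]
 [297.47741636 251.92587236]]
[[336.44607018 486.82438326]
 [335.84191455 506.98110651]]
shift mm [0.1, 0.1, -1.1] rot [0.0007, -0.0013, -0.0007]
```

View pics/g2.png

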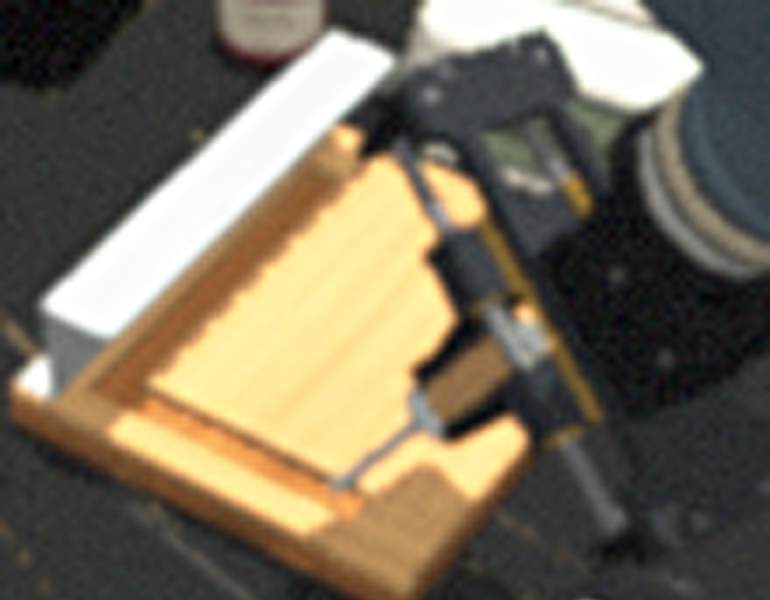

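The tip shows at about (336,486), just where the model puts it, centred over the near leg by its right end. I'll descend gently.

```bash
python3 -m handwheel '[{"xyz":[-0.5,-1.5,2.5],"delta_rot":[0,0,0],"hand":1},{"xyz":[-1,-3,5.1],"delta_rot":[0,0,0],"hand":1},{"xyz":[-1.4,-4,6.8],"delta_rot":[0,0,0],"hand":1},{"xyz":[-1.8,-5,8.5],"delta_rot":[0,0,0],"hand":1},{"xyz":[-1.8,-5,8.5],"delta_rot":[0,0,0],"hand":1}]'
python3 -m handwheel '[{"xyz":[-0.1,-0.25,0.4],"delta_rot":[0,0,0],"hand":1},{"xyz":[-0.2,-0.5,0.8],"delta_rot":[0,0,0],"hand":1},{"xyz":[-0.3,-0.75,1.3],"delta_rot":[0,0,0],"hand":1},{"xyz":[-0.35,-1,1.7],"delta_rot":[0,0,0],"hand":1},{"xyz":[-0.35,-1,1.7],"delta_rot":[0,0,0],"hand":1}]'
python3 - <<'E'
from h import *
p,R=pose(-85,-50,18); goal(p,R); s=bot.read_state(); print(s["force"].round(2),s["moment"].round(2))
E
```

```text
time_s: 7.12
position: [0.4783, -0.1192, 0.1059]
tcp_rot: [[-0.914, 0.404, 0.048], [0.366, 0.766, 0.528], [0.176, 0.5, -0.848]]
force: [0.3, -0.4, -1.0]
opening: 0.18
grasp_force: 30.0
time_s: 7.75
position: [0.4783, -0.1192, 0.1042]
tcp_rot: [[-0.914, 0.404, 0.048], [0.366, 0.766, 0.528], [0.176, 0.5, -0.848]]
force: [-0.1, -0.3, 1.0]
opening: 0.184
grasp_force: 30.0
shift mm [0.4, -0.1, -0.4] rot [0.0003, 0.0001, 0.0]
[-0.08 -0.26  1.02] [-0.23  0.05  0.04]
```

It is in light contact at nominal floor height (about 2 N). Now I need the travel directions in tool axes.

Run:
```python
from h import *
c=pose(-85,-50,18)
for t in((-85,-35,18),(-70,-50,18),(-85,-50,19)): goal(pose(*t)[0],c[1],cur=c)
for k in range(1,6): goal(pose(-85,-50+3*k,18)[0],c[1],cur=c)
```

```text
shift mm [4.2, 12.0, 7.9] rot [0.0, 0.0, 0.0]
shift mm [-14.1, 5.0, -0.0] rot [0.0, 0.0, 0.0]
shift mm [0.2, 0.5, -0.8] rot [0.0, 0.0, 0.0]
shift mm [0.8, 2.4, 1.6] rot [0.0, 0.0, 0.0]
shift mm [1.7, 4.8, 3.2] rot [0.0, 0.0, 0.0]
shift mm [2.5, 7.2, 4.8] rot [0.0, 0.0, 0.0]
shift mm [3.4, 9.6, 6.4] rot [0.0, 0.0, 0.0]
shift mm [4.2, 12.0, 7.9] rot [0.0, 0.0, 0.0]
```

```bash
python3 -m handwheel '[{"xyz":[0.85,2.4,1.59],"delta_rot":[0,0,0],"hand":1},{"xyz":[1.69,4.8,3.18],"delta_rot":[0,0,0],"hand":1},{"xyz":[2.54,7.2,4.77],"delta_rot":[0,0,0],"hand":1},{"xyz":[3.38,9.6,6.36],"delta_rot":[0,0,0],"hand":1},{"xyz":[4.23,12,7.95],"delta_rot":[0,0,0],"hand":1}]'
python3 -m handwheel '[{"xyz":[0.85,2.4,1.59],"delta_rot":[0,0,0],"hand":1},{"xyz":[1.69,4.8,3.18],"delta_rot":[0,0,0],"hand":1},{"xyz":[2.54,7.2,4.77],"delta_rot":[0,0,0],"hand":1},{"xyz":[3.38,9.6,6.36],"delta_rot":[0,0,0],"hand":1},{"xyz":[4.23,12,7.95],"delta_rot":[0,0,0],"hand":1}]'
python3 - <<'E'
from h import *
p,R=pose(-85,-20,18); goal(p,R)
E
```

```text
time_s: 8.38
position: [0.4798, -0.1042, 0.1041]
tcp_rot: [[-0.914, 0.404, 0.048], [0.366, 0.766, 0.527], [0.176, 0.5, -0.848]]
force: [-1.4, -2.9, 2.8]
opening: 0.18
grasp_force: 30.0
time_s: 9.0
position: [0.481, -0.0892, 0.104]
tcp_rot: [[-0.914, 0.404, 0.048], [0.366, 0.766, 0.528], [0.176, 0.5, -0.848]]
force: [0.2, -3.7, 3.4]
opening: 0.185
grasp_force: 30.0
shift mm [0.3, -0.2, -0.6] rot [-0.0, 0.0001, 0.0001]
```

```bash
python3 -m handwheel '[{"xyz":[0.9,2.5,1.4],"delta_rot":[0,0,0],"hand":1},{"xyz":[1.73,4.92,2.97],"delta_rot":[0,0,0],"hand":1},{"xyz":[2.58,7.32,4.56],"delta_rot":[0,0,0],"hand":1},{"xyz":[3.43,9.72,6.15],"delta_rot":[0,0,0],"hand":1},{"xyz":[4.27,12.12,7.74],"delta_rot":[0,0,0],"hand":1}]'
python3 -m handwheel '[{"xyz":[0.85,2.4,1.59],"delta_rot":[0,0,0],"hand":1},{"xyz":[1.69,4.8,3.18],"delta_rot":[0,0,0],"hand":1},{"xyz":[2.54,7.2,4.77],"delta_rot":[0,0,0],"hand":1},{"xyz":[3.38,9.6,6.36],"delta_rot":[0,0,0],"hand":1},{"xyz":[4.23,12,7.95],"delta_rot":[0,0,0],"hand":1}]'
python3 - <<'E'
from h import *
p,R=pose(-85,10,18); goal(p,R)
E
```

```text
time_s: 9.62
position: [0.4822, -0.074, 0.1042]
tcp_rot: [[-0.914, 0.404, 0.048], [0.366, 0.766, 0.528], [0.177, 0.5, -0.848]]
force: [0.0, -0.6, 1.9]
opening: 0.181
grasp_force: 30.0
time_s: 10.25
position: [0.4837, -0.0592, 0.1042]
tcp_rot: [[-0.914, 0.404, 0.048], [0.366, 0.766, 0.528], [0.176, 0.5, -0.848]]
force: [-0.9, -1.1, -0.5]
opening: 0.181
grasp_force: 30.0
shift mm [0.2, -0.3, -0.5] rot [0.0001, -0.0001, 0.0]
```

```bash
python3 -m handwheel '[{"xyz":[0.83,2.34,1.69],"delta_rot":[0,0,0],"hand":1},{"xyz":[1.67,4.74,3.28],"delta_rot":[0,0,0],"hand":1},{"xyz":[2.52,7.14,4.87],"delta_rot":[0,0,0],"hand":1},{"xyz":[3.36,9.54,6.46],"delta_rot":[0,0,0],"hand":1},{"xyz":[4.21,11.94,8.05],"delta_rot":[0,0,0],"hand":1}]'
python3 -m handwheel '[{"xyz":[0.85,2.4,1.59],"delta_rot":[0,0,0],"hand":1},{"xyz":[1.69,4.8,3.18],"delta_rot":[0,0,0],"hand":1},{"xyz":[2.54,7.2,4.77],"delta_rot":[0,0,0],"hand":1},{"xyz":[3.38,9.6,6.36],"delta_rot":[0,0,0],"hand":1},{"xyz":[4.23,12,7.95],"delta_rot":[0,0,0],"hand":1}]'
python3 - <<'E'
from h import *
p,R=pose(-85,40,18); goal(p,R)
E
```

```text
time_s: 10.88
position: [0.4852, -0.0444, 0.1042]
tcp_rot: [[-0.914, 0.404, 0.048], [0.366, 0.766, 0.528], [0.176, 0.5, -0.848]]
force: [0.4, -2.0, 1.1]
opening: 0.183
grasp_force: 30.0
time_s: 11.5
position: [0.4865, -0.0294, 0.1041]
tcp_rot: [[-0.914, 0.404, 0.048], [0.366, 0.766, 0.528], [0.176, 0.5, -0.848]]
force: [-0.1, -1.3, 2.1]
opening: 0.18
grasp_force: 30.0
shift mm [0.3, -0.3, -0.5] rot [0.0, 0.0, 0.0]
```

```bash
python3 -m handwheel '[{"xyz":[0.85,2.4,1.59],"delta_rot":[0,0,0],"hand":1},{"xyz":[1.69,4.8,3.18],"delta_rot":[0,0,0],"hand":1},{"xyz":[2.54,7.2,4.77],"delta_rot":[0,0,0],"hand":1},{"xyz":[3.38,9.6,6.36],"delta_rot":[0,0,0],"hand":1},{"xyz":[4.23,12,7.95],"delta_rot":[0,0,0],"hand":1}]'
python3 -m handwheel '[{"xyz":[0.6,1.7,1.1],"delta_rot":[0,0,0],"hand":1},{"xyz":[1.2,3.4,2.22],"delta_rot":[0,0,0],"hand":1},{"xyz":[1.7,4.8,3.16],"delta_rot":[0,0,0],"hand":1},{"xyz":[1.98,5.64,3.65],"delta_rot":[0,0,0],"hand":1},{"xyz":[1.98,5.64,3.65],"delta_rot":[0,0,0],"hand":1}]'
python3 - <<'E'
from h import *
p,R=pose(-85,62,18); goal(p,R)
a=vision.capture("scene"); u=proj("scene",place(B,np.array([[-85,62,18]])/1e3))
h=cv2.resize(a[180:270,250:360],(770,630),interpolation=2)[:600]
cv2.imwrite("pics/g3.png",h[:,:,::-1]); print((u-[250,180]+.5)*7)
E
```

```text
time_s: 12.12
position: [0.4878, -0.0145, 0.1041]
tcp_rot: [[-0.914, 0.404, 0.048], [0.366, 0.766, 0.528], [0.176, 0.5, -0.848]]
force: [0.2, -2.5, 2.3]
opening: 0.184
grasp_force: 30.0
time_s: 12.75
position: [0.4884, -0.0073, 0.1042]
tcp_rot: [[-0.914, 0.404, 0.048], [0.366, 0.766, 0.528], [0.177, 0.5, -0.848]]
force: [0.1, -0.8, 0.2]
opening: 0.183
grasp_force: 30.0
shift mm [0.1, -0.4, -0.6] rot [0.0005, -0.0005, -0.0002]
[[113.65084546 395.80500632]]
```

View pics/g3.png

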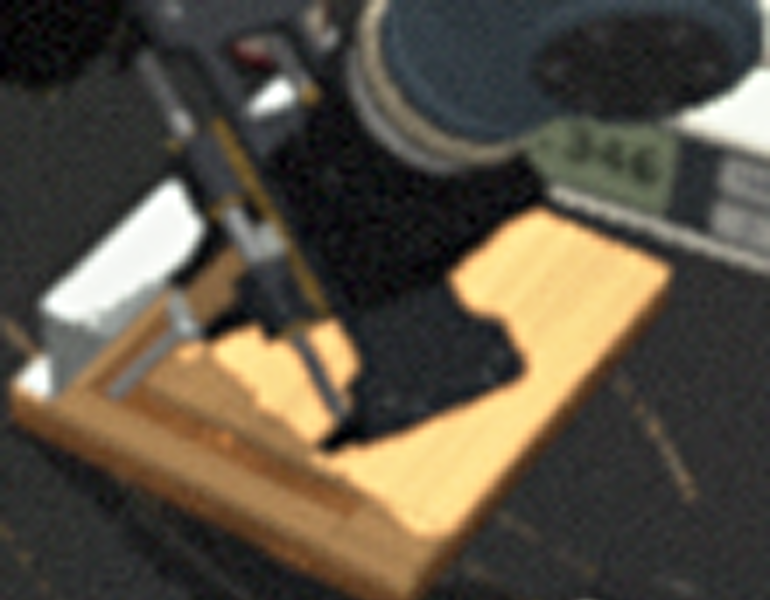

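The tip is at about (115,392), in the corner beneath the guard as predicted. Now leg 2.

```bash
python3 -m handwheel '[{"xyz":[-2.83,1,0],"delta_rot":[0,0,0],"hand":1},{"xyz":[-5.66,1.99,0],"delta_rot":[0,0,0],"hand":1},{"xyz":[-8.49,2.99,0],"delta_rot":[0,0,0],"hand":1},{"xyz":[-11.32,3.98,0],"delta_rot":[0,0,0],"hand":1},{"xyz":[-14.15,4.98,0],"delta_rot":[0,0,0],"hand":1}]'
python3 -m handwheel '[{"xyz":[-2.83,1,0],"delta_rot":[0,0,0],"hand":1},{"xyz":[-5.66,1.99,0],"delta_rot":[0,0,0],"hand":1},{"xyz":[-8.49,2.99,0],"delta_rot":[0,0,0],"hand":1},{"xyz":[-11.32,3.98,0],"delta_rot":[0,0,0],"hand":1},{"xyz":[-14.15,4.98,0],"delta_rot":[0,0,0],"hand":1}]'
python3 - <<'E'
from h import *
p,R=pose(-55,62,18); goal(p,R); print(bot.read_state()["joint_positions"].round(1))
E
```

```text
time_s: 13.42
position: [0.5035, -0.009, 0.1042]
tcp_rot: [[-0.914, 0.404, 0.048], [0.366, 0.766, 0.528], [0.176, 0.5, -0.848]]
force: [-0.8, -0.9, 1.2]
opening: 0.181
grasp_force: 30.0
time_s: 14.05
position: [0.5185, -0.0104, 0.1042]
tcp_rot: [[-0.914, 0.404, 0.048], [0.366, 0.766, 0.528], [0.176, 0.5, -0.848]]
force: [-1.3, -0.7, 2.1]
opening: 0.176
grasp_force: 30.0
shift mm [0.5, -0.2, -0.4] rot [0.0001, -0.0, -0.0]
[ -30.4   38.5  103.2   34.3   58.3 -119.3]
```

```bash
for i in 1; do :; done
python3 -m handwheel '[{"xyz":[-2.83,1,0],"delta_rot":[0,0,0],"hand":1},{"xyz":[-5.66,1.99,0],"delta_rot":[0,0,0],"hand":1},{"xyz":[-8.49,2.99,0],"delta_rot":[0,0,0],"hand":1},{"xyz":[-11.32,3.98,0],"delta_rot":[0,0,0],"hand":1},{"xyz":[-14.15,4.98,0],"delta_rot":[0,0,0],"hand":1}]' | egrep 'pos|force'
python3 -m handwheel '[{"xyz":[-2.83,1,0],"delta_rot":[0,0,0],"hand":1},{"xyz":[-5.66,1.99,0],"delta_rot":[0,0,0],"hand":1},{"xyz":[-8.49,2.99,0],"delta_rot":[0,0,0],"hand":1},{"xyz":[-11.32,3.98,0],"delta_rot":[0,0,0],"hand":1},{"xyz":[-14.15,4.98,0],"delta_rot":[0,0,0],"hand":1}]'| egrep 'pos|force'
python3 -m handwheel '[{"xyz":[-2.83,1,0],"delta_rot":[0,0,0],"hand":1},{"xyz":[-5.66,1.99,0],"delta_rot":[0,0,0],"hand":1},{"xyz":[-8.49,2.99,0],"delta_rot":[0,0,0],"hand":1},{"xyz":[-11.32,3.98,0],"delta_rot":[0,0,0],"hand":1},{"xyz":[-14.15,4.98,0],"delta_rot":[0,0,0],"hand":1}]'| egrep 'pos|force'
python3 - <<'E'
from h import *
p,R=pose(-10,62,18); goal(p,R)
E
```

```text
position: [0.5334, -0.0118, 0.1042]
force: [-1.0, 0.0, 1.6]
grasp_force: 30.0
position: [0.5484, -0.0132, 0.1042]
force: [-0.9, -0.2, 0.1]
grasp_force: 30.0
position: [0.5634, -0.0145, 0.1042]
force: [-1.2, 0.5, 1.3]
grasp_force: 30.0
shift mm [0.5, -0.2, -0.4] rot [0.0001, 0.0, 0.0]
```

```bash
python3 -m handwheel '[{"xyz":[-2.83,1,0],"delta_rot":[0,0,0],"hand":1},{"xyz":[-5.66,1.99,0],"delta_rot":[0,0,0],"hand":1},{"xyz":[-8.49,2.99,0],"delta_rot":[0,0,0],"hand":1},{"xyz":[-11.32,3.98,0],"delta_rot":[0,0,0],"hand":1},{"xyz":[-14.15,4.98,0],"delta_rot":[0,0,0],"hand":1}]' | egrep 'pos|force'
python3 -m handwheel '[{"xyz":[-2.83,1,0],"delta_rot":[0,0,0],"hand":1},{"xyz":[-5.66,1.99,0],"delta_rot":[0,0,0],"hand":1},{"xyz":[-8.49,2.99,0],"delta_rot":[0,0,0],"hand":1},{"xyz":[-11.32,3.98,0],"delta_rot":[0,0,0],"hand":1},{"xyz":[-14.15,4.98,0],"delta_rot":[0,0,0],"hand":1}]'| egrep 'pos|force'
python3 -m handwheel '[{"xyz":[-2.83,1,0],"delta_rot":[0,0,0],"hand":1},{"xyz":[-5.66,1.99,0],"delta_rot":[0,0,0],"hand":1},{"xyz":[-8.49,2.99,0],"delta_rot":[0,0,0],"hand":1},{"xyz":[-11.32,3.98,0],"delta_rot":[0,0,0],"hand":1},{"xyz":[-14.15,4.98,0],"delta_rot":[0,0,0],"hand":1}]'| egrep 'pos|force'
python3 - <<'E'
from h import *
p,R=pose(35,62,18); goal(p,R)
E
```

```text
position: [0.5782, -0.0159, 0.1042]
force: [-1.6, -0.0, 1.8]
grasp_force: 30.0
position: [0.5932, -0.0173, 0.1042]
force: [-1.7, 0.0, 0.9]
grasp_force: 30.0
position: [0.6082, -0.0186, 0.1042]
force: [-0.8, -0.3, -0.2]
grasp_force: 30.0
shift mm [0.5, -0.2, -0.4] rot [0.0001, -0.0, 0.0]
```

```bash
python3 -m handwheel '[{"xyz":[-2.85,0.94,0.1],"delta_rot":[0,0,0],"hand":1},{"xyz":[-5.68,1.93,0.1],"delta_rot":[0,0,0],"hand":1},{"xyz":[-8.51,2.93,0.1],"delta_rot":[0,0,0],"hand":1},{"xyz":[-11.34,3.92,0.1],"delta_rot":[0,0,0],"hand":1},{"xyz":[-14.17,4.92,0.1],"delta_rot":[0,0,0],"hand":1}]' | egrep 'pos|force'
python3 -m handwheel '[{"xyz":[-2.83,1,0],"delta_rot":[0,0,0],"hand":1},{"xyz":[-5.66,1.99,0],"delta_rot":[0,0,0],"hand":1},{"xyz":[-8.49,2.99,0],"delta_rot":[0,0,0],"hand":1},{"xyz":[-11.32,3.98,0],"delta_rot":[0,0,0],"hand":1},{"xyz":[-14.15,4.98,0],"delta_rot":[0,0,0],"hand":1}]'| egrep 'pos|force'
python3 -m handwheel '[{"xyz":[-2.83,1,0],"delta_rot":[0,0,0],"hand":1},{"xyz":[-5.66,1.99,0],"delta_rot":[0,0,0],"hand":1},{"xyz":[-7.8,2.75,0],"delta_rot":[0,0,0],"hand":1},{"xyz":[-9.7,3.4,0],"delta_rot":[0,0,0],"hand":1},{"xyz":[-9.7,3.4,0],"delta_rot":[0,0,0],"hand":1}]'
python3 - <<'E'
from h import *
p,R=pose(75,62,18); goal(p,R)
goal(pose(75,46,18+12)[0],R,cur=(p,R))
c=pose(75,62,18)
goal(c[0]+[0,0,.012],R,cur=c)
# exit: slide out along the pick's own axis
goal(c[0]+.0*c[0]-R[:,2]*.12,R,cur=c); print((c[0]-R[:,2]*.12).round(4))
print(bot.read_state()["joint_positions"].round(1))
E
```

```text
position: [0.623, -0.0199, 0.1041]
force: [-1.0, -0.2, 1.2]
grasp_force: 30.0
position: [0.638, -0.0213, 0.1041]
force: [-1.5, -0.2, 1.9]
grasp_force: 30.0
time_s: 19.68
position: [0.6489, -0.0225, 0.1041]
tcp_rot: [[-0.914, 0.404, 0.05], [0.367, 0.766, 0.527], [0.175, 0.5, -0.848]]
force: [0.2, 1.6, 1.7]
opening: 0.181
grasp_force: 30.0
shift mm [1.4, -0.3, -0.4] rot [0.0005, 0.0018, 0.0]
shift mm [-2.4, -6.8, -18.7] rot [0.0, 0.0, 0.0]
shift mm [2.1, 6.0, -10.2] rot [0.0, 0.0, 0.0]
shift mm [0.0, -0.0, -120.0] rot [0.0, 0.0, 0.0]
[ 0.6416 -0.0857  0.2063]
[ -25.5   44.9   83.8   32.7   67.1 -108.1]
```

The far end is reached with light force throughout. I'll withdraw along the pick's axis and return.

```bash
python3 -m handwheel '[{"xyz":[0,0,-10],"delta_rot":[0,0,0],"hand":1},{"xyz":[0,0,-30],"delta_rot":[0,0,0],"hand":1},{"xyz":[0,0,-60],"delta_rot":[0,0,0],"hand":1},{"xyz":[0,0,-95],"delta_rot":[0,0,0],"hand":1},{"xyz":[0,0,-120],"delta_rot":[0,0,0],"hand":1}]'
python3 - <<'E'
from h import *
c=pose(75,62,18); c=(c[0]-c[1][:,2]*.12,c[1])
goal([.4468,.391,.213],yawdown(65.374),cur=c); goal([.4468,.391,.213],yawdown(65.374))
E
```

```text
time_s: 20.3
position: [0.6432, -0.0881, 0.2085]
tcp_rot: [[-0.914, 0.403, 0.052], [0.369, 0.767, 0.525], [0.172, 0.499, -0.849]]
force: [1.3, 0.1, 0.1]
opening: 0.179
grasp_force: 30.0
shift mm [353.9, 290.0, 236.5] rot [0.5268, -0.1856, 0.0]
shift mm [356.8, 290.6, 237.4] rot [0.5257, -0.1805, -0.0005]
```

```bash
python3 -m handwheel '[{"xyz":[27,22,18],"delta_rot":[0,0,0],"hand":1},{"xyz":[63,51,42],"delta_rot":[0,0,0],"hand":1},{"xyz":[101,83,67],"delta_rot":[0,0,0],"hand":1},{"xyz":[139,114,93],"delta_rot":[0,0,0],"hand":1},{"xyz":[177,145,118],"delta_rot":[0,0,0],"hand":1}]'
python3 -m handwheel '[{"xyz":[38,31,25],"delta_rot":[0.1,-0.035,0],"hand":1},{"xyz":[76,62,51],"delta_rot":[0.21,-0.074,0],"hand":1},{"xyz":[112,92,75],"delta_rot":[0.32,-0.113,0],"hand":1},{"xyz":[147,120,98],"delta_rot":[0.43,-0.15,0],"hand":1},{"xyz":[176.9,145,118.5],"delta_rot":[0.5268,-0.1856,0],"hand":1}]'
python3 -m handwheel '[{"xyz":[0,0,0],"delta_rot":[0,0,0],"hand":1},{"xyz":[0,0,0],"delta_rot":[0,0,0],"hand":1},{"xyz":[0,0,0],"delta_rot":[0,0,0],"hand":1},{"xyz":[0,0,0],"delta_rot":[0,0,0],"hand":1},{"xyz":[0,0,0],"delta_rot":[0,0,0],"hand":1}]'
python3 - <<'E'
from h import *
goal([.4468,.391,.213],yawdown(65.374)); print(bot.read_state()["joint_positions"].round(1))
a=vision.capture("scene"); 
t=proj("scene",[[.4468,.391,.111],[.447,.390,.092]]); print((t-[130,150]+.5)*8)
cv2.imwrite("pics/g4.png",cv2.resize(a[150:225,130:200],(560,600),interpolation=2)[:,:,::-1])
E
```

```text
time_s: 20.92
position: [0.5452, 0.1529, 0.2107]
tcp_rot: [[-0.914, 0.403, 0.052], [0.368, 0.766, 0.527], [0.173, 0.5, -0.848]]
force: [-0.6, 0.4, -0.8]
opening: 0.183
grasp_force: 30.0
time_s: 21.55
position: [0.4479, 0.3928, 0.2148]
tcp_rot: [[-0.909, 0.417, 0.005], [0.417, 0.909, -0.001], [-0.005, 0.001, -1.0]]
force: [0.7, 0.4, -1.8]
opening: 0.182
grasp_force: 30.0
time_s: 22.18
position: [0.4481, 0.3899, 0.2126]
tcp_rot: [[-0.908, 0.419, -0.0], [0.419, 0.908, 0.0], [0.0, -0.0, -1.0]]
force: [0.8, -0.9, -1.1]
opening: 0.182
grasp_force: 30.0
shift mm [1.6, 0.4, -0.4] rot [-0.0, -0.0001, -0.0022]
[ 30.3  29.   87.8   0.   63.2 -35. ]
[[243.81155736 280.63078667]
 [256.18641353 320.01336415]]
```

View pics/g4.png

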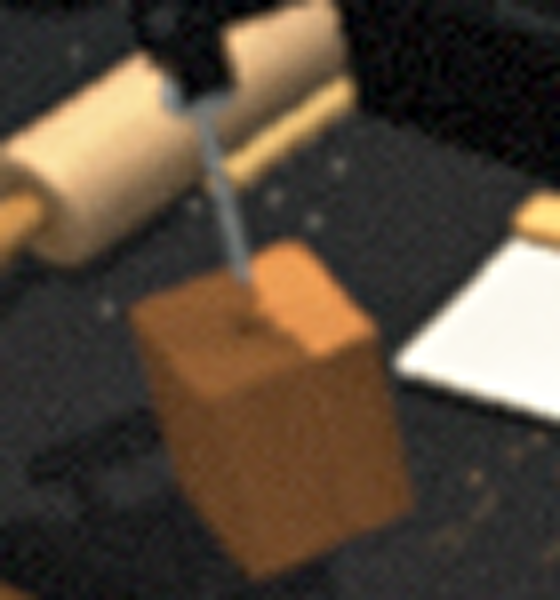

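The tip is at (243,283) as predicted, above the hole (block-top centre at about (256,320), 19 mm below the tip). I'll insert it slowly.

```bash
python3 -m handwheel '[{"xyz":[-0.3,-0.6,5],"delta_rot":[0,0,0],"hand":1},{"xyz":[-0.3,-0.6,12],"delta_rot":[0,0,0],"hand":1},{"xyz":[-0.3,-0.6,18],"delta_rot":[0,0,0],"hand":1},{"xyz":[-0.3,-0.6,22],"delta_rot":[0,0,0],"hand":1},{"xyz":[-0.3,-0.6,27],"delta_rot":[0,0,0],"hand":1}]'
python3 -m handwheel '[{"xyz":[0,0,3],"delta_rot":[0,0,0],"hand":1},{"xyz":[0,0,6],"delta_rot":[0,0,0],"hand":1},{"xyz":[0,0,9],"delta_rot":[0,0,0],"hand":1},{"xyz":[0,0,12],"delta_rot":[0,0,0],"hand":1},{"xyz":[0,0,12],"delta_rot":[0,0,0],"hand":1}]'
```

```text
time_s: 22.85
position: [0.4474, 0.3905, 0.1852]
tcp_rot: [[-0.909, 0.417, 0.0], [0.417, 0.909, 0.0], [-0.0, 0.0, -1.0]]
force: [0.0, 0.5, -0.9]
opening: 0.178
grasp_force: 30.0
time_s: 23.48
position: [0.4473, 0.3903, 0.1733]
tcp_rot: [[-0.909, 0.417, -0.0], [0.417, 0.909, -0.0], [0.0, -0.0, -1.0]]
force: [0.1, -0.5, -0.3]
opening: 0.182
grasp_force: 30.0
```

```bash
python3 -m handwheel '[{"xyz":[0,0,10],"delta_rot":[0,0,0],"hand":1},{"xyz":[0,0,20],"delta_rot":[0,0,0],"hand":1},{"xyz":[0,0,30],"delta_rot":[0,0,0],"hand":1},{"xyz":[0,0,40],"delta_rot":[0,0,0],"hand":1},{"xyz":[0,0,48],"delta_rot":[0,0,0],"hand":1}]' | egrep 'pos|force'
python3 -m handwheel '[{"xyz":[0,0,5],"delta_rot":[0,0,0],"hand":1},{"xyz":[0,0,10],"delta_rot":[0,0,0],"hand":1},{"xyz":[0,0,13],"delta_rot":[0,0,0],"hand":1},{"xyz":[0,0,15],"delta_rot":[0,0,0],"hand":1},{"xyz":[0,0,15],"delta_rot":[0,0,0],"hand":1}]'
python3 -m handwheel '[{"xyz":[0,0,0.5],"delta_rot":[0,0,0],"hand":1},{"xyz":[0,0,1],"delta_rot":[0,0,0],"hand":1},{"xyz":[0,0,1.5],"delta_rot":[0,0,0],"hand":1},{"xyz":[0,0,2],"delta_rot":[0,0,0],"hand":1},{"xyz":[0,0,2],"delta_rot":[0,0,0],"hand":1}]'
```

```text
position: [0.4472, 0.3903, 0.1246]
force: [0.2, -0.7, -0.4]
grasp_force: 30.0
time_s: 24.72
position: [0.4475, 0.3904, 0.1105]
tcp_rot: [[-0.909, 0.417, 0.0], [0.417, 0.909, 0.0], [-0.0, 0.0, -1.0]]
force: [0.3, 0.5, -1.0]
opening: 0.178
grasp_force: 30.0
time_s: 25.35
position: [0.4474, 0.3904, 0.1085]
tcp_rot: [[-0.909, 0.417, 0.0], [0.417, 0.909, -0.0], [-0.0, 0.0, -1.0]]
force: [-0.6, -1.0, -0.5]
opening: 0.182
grasp_force: 30.0
```

```bash
python3 -m handwheel '[{"xyz":[0,0,0.3],"delta_rot":[0,0,0],"hand":1},{"xyz":[0,0,0.6],"delta_rot":[0,0,0],"hand":1},{"xyz":[0,0,0.8],"delta_rot":[0,0,0],"hand":1},{"xyz":[0,0,0.8],"delta_rot":[0,0,0],"hand":1},{"xyz":[0,0,0.8],"delta_rot":[0,0,0],"hand":1}]'
```

```text
time_s: 25.98
position: [0.4475, 0.3904, 0.1085]
tcp_rot: [[-0.909, 0.417, 0.0], [0.417, 0.909, 0.0], [-0.0, 0.0, -1.0]]
force: [-1.4, -1.0, 5.7]
opening: 0.178
grasp_force: 30.0
```

It's seated (5.7 N). Relax, release slowly, then retreat straight up.

```bash
python3 -m handwheel '[{"xyz":[0,0,-0.5],"delta_rot":[0,0,0],"hand":1},{"xyz":[0,0,-0.5],"delta_rot":[0,0,0],"hand":0.5},{"xyz":[0,0,-0.5],"delta_rot":[0,0,0],"hand":0.3},{"xyz":[0,0,-0.5],"delta_rot":[0,0,0],"hand":0},{"xyz":[0,0,-0.5],"delta_rot":[0,0,0],"hand":-0.5}]'
python3 -m handwheel '[{"xyz":[0,0,-0.5],"delta_rot":[0,0,0],"hand":-1},{"xyz":[0,0,-0.5],"delta_rot":[0,0,0],"hand":-1},{"xyz":[0,0,-0.5],"delta_rot":[0,0,0],"hand":-1},{"xyz":[0,0,-5],"delta_rot":[0,0,0],"hand":-1},{"xyz":[0,0,-15],"delta_rot":[0,0,0],"hand":-1}]'
python3 -m handwheel '[{"xyz":[0,0,-20],"delta_rot":[0,0,0],"hand":-1},{"xyz":[0,0,-45],"delta_rot":[0,0,0],"hand":-1},{"xyz":[0,0,-75],"delta_rot":[0,0,0],"hand":-1},{"xyz":[0,0,-110],"delta_rot":[0,0,0],"hand":-1},{"xyz":[0,0,-140],"delta_rot":[0,0,0],"hand":-1}]'
python3 -m handwheel '[{"xyz":[0,0,0],"delta_rot":[0,0,0],"hand":-1},{"xyz":[0,0,0],"delta_rot":[0,0,0],"hand":-1},{"xyz":[0,0,0],"delta_rot":[0,0,0],"hand":-1},{"xyz":[0,0,0],"delta_rot":[0,0,0],"hand":-1},{"xyz":[0,0,0],"delta_rot":[0,0,0],"hand":-1}]'
python3 - <<'E'
from h import *
a=vision.capture("scene"); cv2.imwrite("pics/g5.png",cv2.resize(a[130:280,130:330],(800,600),interpolation=2)[:,:,::-1])
E
```

```text
time_s: 26.6
position: [0.4474, 0.3904, 0.1081]
tcp_rot: [[-0.909, 0.417, -0.0], [0.417, 0.909, -0.0], [0.0, -0.0, -1.0]]
force: [0.1, 0.0, 0.1]
opening: 0.493
grasp_force: 0.0
time_s: 27.22
position: [0.4472, 0.3902, 0.1234]
tcp_rot: [[-0.909, 0.417, -0.001], [0.417, 0.909, -0.0], [0.001, -0.001, -1.0]]
force: [0.0, 0.4, 0.0]
opening: 0.983
grasp_force: 0.0
time_s: 27.85
position: [0.4476, 0.3905, 0.2655]
tcp_rot: [[-0.909, 0.417, 0.002], [0.417, 0.909, 0.001], [-0.001, 0.001, -1.0]]
force: [0.2, 0.7, -0.3]
opening: 0.998
grasp_force: 0.0
time_s: 28.48
position: [0.4472, 0.3903, 0.2625]
tcp_rot: [[-0.909, 0.417, -0.001], [0.417, 0.909, -0.001], [0.001, -0.001, -1.0]]
force: [1.3, -0.0, 1.0]
opening: 0.998
grasp_force: 0.0
```

View pics/g5.png

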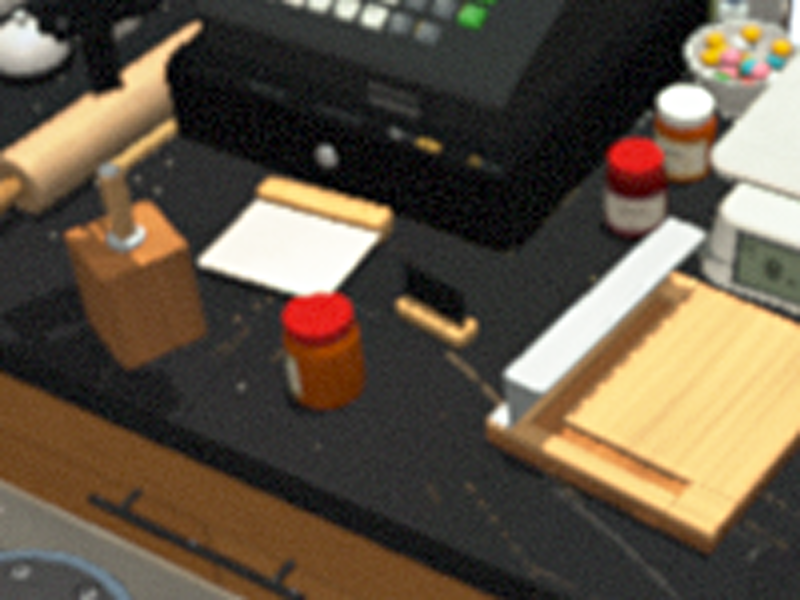

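The pick stands in its block with the collar on the wood at about (126,235), and the jar, card and board have not moved. Handing in.

```bash
python3 -c "
from rig import workorder
print(workorder.hand_in())"
```

```text
the job is handed in; nothing more can be done
None
```

The pick was run lightly (under about 4 N at the wrist) along the whole gutter and under the guard to the far end, stands back in its block collar-down, and the job was handed in at about 28.5 s; no verdict was returned.

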